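Unclamp the setting blocks and rack them by colour

TASK

The four colour-topped setting blocks are clamped in the aluminium jig. Swing the clamp arm by its black grip up past centre until it rests fully open, before taking any block out; then carry the blocks over one by one and stand each upright and flat in the wooden-rack nest of its own colour, so that the row follows the order of the nests. Keep the blocks upright, set them down without dropping them, and leave the clamp open and the blocks standing free.

Things in the scene. Friction and masses are not known exactly. Their poses are not given: they have to be found in the camera images.
- block_red: loose upright wooden block, 36 mm (x) by 30 mm (y), 50 mm tall, 40-85 g, top 16 mm painted red, a 3 mm high red enamel pendant on top. Origin: centre of underside, z up. Starts in the aluminium jig, on a floor 10 mm above the bench with ribs 6 mm higher around it, in a row of four along its y, spaced 46 mm; its +x faces away from the robot, to the hinge. Grip it across its x faces
- block_blue: loose upright wooden block, 36 mm (x) by 30 mm (y), 50 mm tall, 40-85 g, top 16 mm painted blue, a 3 mm high blue enamel pendant on top. Origin: centre of underside, z up. Starts in the aluminium jig, on a floor 10 mm above the bench with ribs 6 mm higher around it, in a row of four along its y, spaced 46 mm; its +x faces away from the robot, to the hinge. Grip it across its x faces
- block_yellow: loose upright wooden block, 36 mm (x) by 30 mm (y), 50 mm tall, 40-85 g, top 16 mm painted yellow, a 3 mm high yellow enamel pendant on top. Origin: centre of underside, z up. Starts in the aluminium jig, on a floor 10 mm above the bench with ribs 6 mm higher around it, in a row of four along its y, spaced 46 mm; its +x faces away from the robot, to the hinge. Grip it across its x faces
- block_green: loose upright wooden block, 36 mm (x) by 30 mm (y), 50 mm tall, 40-85 g, top 16 mm painted green, a 3 mm high green enamel pendant on top. Origin: centre of underside, z up. Starts in the aluminium jig, on a floor 10 mm above the bench with ribs 6 mm higher around it, in a row of four along its y, spaced 46 mm; its +x faces away from the robot, to the hinge. Grip it across its x faces
- nest_red: nest of the red block: fixed tray with red floor and wooden rim, outside 60 mm (x) by 54 mm (y), inside 52 by 46 mm; floor 5 mm and rim top 11 mm above its origin (centre of the underside, z up). Four nests stand in a row along their y, spaced 58 mm, on a dark wooden board 10 mm thick
- nest_blue: nest of the blue block: fixed tray with blue floor and wooden rim, outside 60 mm (x) by 54 mm (y), inside 52 by 46 mm; floor 5 mm and rim top 11 mm above its origin (centre of the underside, z up). Four nests stand in a row along their y, spaced 58 mm, on a dark wooden board 10 mm thick
- nest_yellow: nest of the yellow block: fixed tray with yellow floor and wooden rim, outside 60 mm (x) by 54 mm (y), inside 52 by 46 mm; floor 5 mm and rim top 11 mm above its origin (centre of the underside, z up). Four nests stand in a row along their y, spaced 58 mm, on a dark wooden board 10 mm thick
- nest_green: nest of the green block: fixed tray with green floor and wooden rim, outside 60 mm (x) by 54 mm (y), inside 52 by 46 mm; floor 5 mm and rim top 11 mm above its origin (centre of the underside, z up). Four nests stand in a row along their y, spaced 58 mm, on a dark wooden board 10 mm thick
- clamp (a joint): angle of the jig's clamp arm, rad: 0 closed and level (starts 0 to 0.05), 1.57 upright (centre), 2.1 fully open on its stop, leaning back, its end 210 mm above the bench. Turns under 3 N; falls shut below centre, drops open by itself from 1.8. The hinge line is 65 mm above the bench, parallel to the row of blocks, 95 mm beyond the row's middle on the side away from the robot
- clamp_grip (a point): middle of the black grip (55 mm long, 14 mm wide, 16 mm thick) at the arm's free end, on the robot's side of the row; moves with the arm. Its x axis points along the arm to the hinge, 150 mm away; y is along the hinge line. Closed, it is 65 mm above the bench, 55 mm in front of the row's middle. A steel bar (172 mm, along the row) crosses the arm 85 mm from the hinge, just above the blocks

How it is judged:
On the way:
1. the clamp is fully open (past 1.85 rad) while all four blocks still stand in the jig (value of joint clamp above 1.85 rad and distance of each of block_red, block_blue, block_yellow, block_green from where it was at the start of the episode below 0.025 m), for 0.3 s.
At the end, for the whole second after the job is handed in: The clamp is open (over 1.85 rad) and each block stands upright (within 0.08 rad) and flat on the floor of the nest of its own colour (origins within 13 mm horizontally, block underside 2 to 8 mm above the nest's origin, its floor being at 5 mm), at rest and released (value of joint clamp above 1.85 rad and horizontal distance between block_red and nest_red below 0.013 m and z of block_red in the frame of nest_red between 0.002 and 0.008 m and angle between each of block_red, block_blue, block_yellow, block_green's own z axis and vertical below 0.08 rad and linear speed of each of block_red, block_blue, block_yellow, block_green below 0.02 m/s and angular speed of each of block_red, block_blue, block_yellow, block_green below 0.2 rad/s and horizontal distance between block_blue and nest_blue below 0.013 m and z of block_blue in the frame of nest_blue between 0.002 and 0.008 m and horizontal distance between block_yellow and nest_yellow below 0.013 m and z of block_yellow in the frame of nest_yellow between 0.002 and 0.008 m and horizontal distance between block_green and nest_green below 0.013 m and z of block_green in the frame of nest_green between 0.002 and 0.008 m); the robot touches nothing.
It fails at once if a block is tipped over (more than 0.7 rad from upright) (angle between any of block_red, block_blue, block_yellow, block_green's own z axis and vertical above 0.7 rad).
It fails at once if a block is dropped (moves faster than 0.65 m/s, a fall of some 2 cm, without touching the fingers) ((linear speed of block_red above 0.65 m/s and contact force between the fingers and block_red below 0.05 N) or (linear speed of block_blue above 0.65 m/s and contact force between the fingers and block_blue below 0.05 N) or (linear speed of block_yellow above 0.65 m/s and contact force between the fingers and block_yellow below 0.05 N) or (linear speed of block_green above 0.65 m/s and contact force between the fingers and block_green below 0.05 N)).
It also fails if it takes over 128 s, if anything falls off the work surface, if the arm or the gripper's body presses on something with over 40 N, if the wrist force passes 120 N, or if a joint passes its speed limit or range.

ROBOT

A 6-joint arm with a two-finger parallel gripper is mounted at the origin on the work surface. World frame = base frame: x ahead of the robot, y to its left, z up, the work surface at z = 0. Lengths are in m, angles in rad, forces in N, time in s.
With the tool pointing down it reaches from about 0.325 to 0.775 m from the base axis. Payload 5.5 kg.
Tool frame: the origin (TCP) lies midway between the tips of the shut fingers; the grasp point (between the pads) lies 19 mm behind it (arm.pinch_z is the distance from the TCP to the grasp point, in m); z points along the fingers, y is the line along which they close (so a half turn about z gives the same grasp; the last joint's range is limited). The gripper opens to 85 mm and grips with 20 to 120 N. Pads are 22 mm wide; open, the fingers measure 114 mm over their backs; the gripper's body (76 mm by 85 mm) begins 54 mm behind the grasp point. The pads swing forward as they close: fully open they stand 13 mm farther back than shut.
Start: joints at [1.151, 0.091, 1.231, -0, 1.82, -0.057], TCP at [0.213, 0.561, 0.231] pointing down, gripper open.
Joint ranges: [-2.87, 2.87], [-0.86, 2.18], [0.17, 2.46], [-1.51, 4.65], [0.06, 2.69], [-2.65, 2.65]. Speed limits (rad/s): [2.57, 2.57, 3.01, 3.14, 3.14, 3.14].

INTERFACE

Orientations are given as a unit quaternion [x, y, z, w].
In Python, from plant import arm gives the robot as it stands. The module is installed in compiled form; this text tells all that it offers.
- The arm moves only by the shell command python3 -m handwheel 'ROWS'. ROWS is JSON, a list that holds one entry, the list of rows, each a list of 7 numbers: the shift along the world's x, y, z scaled (see below), then the turn, a rotation vector about the world's x, y, z scaled (see below), then the opening, from 0 (shut) to 1 (fully open). A call has 1 to 8 rows; each row shifts and turns the commanded pose from where the row before left it; what a row does not reach is not made up. The controller multiplies each number of a shift by 200 mm and each number of a turn by pi/4 rad. A row lasts 1/10 s, in which the tool goes at most 50 mm and 8.59 degrees, less where a joint would pass 70% of its speed; a pose out of reach is approached as far as the arm can. A call with a number of a shift or a turn outside -1 to 1 is refused whole. A call with a gripper value outside its range is refused whole. The fingers move at their own pace and stop on an object; the grip force is fixed at half the most. Time passes only in rows, so rows that do not move let the fingers close. It gives the time, the measured TCP pose, the force, the opening and the grip force at its end, in the units of the state.
- arm.read_state(): the state, without advancing time (a new reading comes with each control period).
- arm.get_image(name): name is "side" or "top" or "wrist"; returns (picture, depth): 480x640x3 uint8, blue, green, red; 480x640 float32, m along the optical axis (not along the pixel's ray), 0 where there is no reading.
- arm.camera_model(name): a dict with "K" (3x3 intrinsics, pixels), "R" (3x3) and "t" (3): a world point X has camera coordinates R X + t. Camera axes: x right, y down, z forward; pixel columns grow to the right and rows downward; lengths in m; the calibration is good to about 2 mm. A picture is of the moment at which its call begins: read the wrist's pose just before it. camera_model takes no time and is no camera call; for the wrist camera it gives the pose at the moment of the call.
- arm.hand_in(): hands the job in; it is judged then, once.
Trained networks look in the newest picture that a camera, given by its name, has taken for a name from the list of things; names that differ only in an ending like _2 or _b are one class to them, and where a whole thing is asked for, a point or a joint stands for the part that bears it (a point fixed in the world has none). Each returns a list of dicts, best first, with "confidence" (0 to 1); they miss things now and then, are a little off and sometimes report something else, mostly with a low value. They report only what shows in the picture. A call takes as long as a camera call.
- arm.masks_of(camera, target): "region" (480x640 bool, what is visible of it) and "rect" ([centre column, centre row, width, height] in pixels, round what is visible of it).
- arm.landmark_of(camera, target): "xy" ([column, row] in pixels: a listed point, or the origin of a listed thing).
The state is a dict: "time_s": time; "q": joint angles; "qvel": joint speeds; "tau": joint torques, N m; "eef_pos": TCP position; "tool_rot": TCP orientation; "force": force on the tool from outside, world axes, zero at the start; "wrist_torque": the same for the moment, N m; "gripper_width": opening from 0.0 (shut) to 1.0 (fully open); "grip_force": force on a finger pad.
Only numpy, scipy, OpenCV 4.12 (cv2) and the standard library are available. Lean on these libraries where they do the work, as an engineer would, in place of code of your own. Each camera call takes 0.05 s, during which the arm holds its last target. There are 200 camera calls.

## Working session

There is one attempt and no reset: what is moved stays moved. The work goes in short steps, Python scripts to look and compute and a shell command to move; the robot and the scene stay as the last step left them, time stands still between calls to the robot, and variables do not carry over. Pictures are saved under pics/ and viewed, at most 14 in all, crops included, and the job is handed in when it is done.

```bash
mkdir -p pics; cat > h.py <<'E'
import numpy as np, cv2
from plant import arm
def world(cam,uv,d,m=None):
    m=m or arm.camera_model(cam); K,R,t=map(np.array,(m["K"],m["R"],m["t"]))
    uv=np.atleast_2d(uv); p=np.c_[uv,np.ones(len(uv))]@np.linalg.inv(K).T*np.reshape(d,(-1,1))
    return (p-t)@R
def cloud(cam,name,D,m=None):
    r=arm.masks_of(cam,name)
    if not r: return None,0
    v,u=np.nonzero(r[0]["region"]&(D>0)); return world(cam,np.c_[u,v],D[v,u],m),r[0]["confidence"]
E
python3 - <<'E'
from h import *
s=arm.read_state(); print(s["time_s"],s["eef_pos"],s["tool_rot"],s["gripper_width"])
for c in("top","side"):
    im,D=arm.get_image(c); cv2.imwrite(f"pics/{c}0.png",im)
    for n in ["block_","nest_"]:
        for k in "red blue yellow green".split():
            P,cf=cloud(c,n+k,D)
            if P is None: print(c,n+k,None);continue
            zt=np.percentile(P[:,2],95); T=P[abs(P[:,2]-zt)<.004] if n=="block_" else P
            rc=cv2.minAreaRect((T[:,:2]*1000).astype(np.float32))
            print(c,n+k,round(cf,2),len(P),zt.round(4),np.round(np.array(rc[0]),1),np.round(rc[1],1),round(rc[2],1))
    for n in("clamp_grip",):
        r=arm.landmark_of(c,n)
        if r:
            x,y=map(int,np.round(r[0]["xy"])); print(c,n,r[0]["confidence"],r[0]["xy"],world(c,r[0]["xy"],D[y,x]))
E
```

```text
0.0 [0.21281609 0.56069418 0.23016201] [ 1.80392613e-01  9.83594210e-01 -9.38690171e-04 -2.32786902e-04] 1.003068803652045
top block_red 0.64 325 0.0636 [518.4 256.9] [29.3 33.7] 72.1
top block_blue 0.62 325 0.0638 [490.  169.3] [29.2 34.2] 68.6
top block_yellow 0.62 319 0.0642 [470.1 126.2] [30.1 24.2] 71.8
top block_green 0.49 270 0.064 [498.2 214.9] [29.8 23.9] 73.5
top nest_red 0.83 1086 0.023 [ 542.6 -257.4] [55.4 62.7] 88.1
top nest_blue 0.58 995 0.0228 [ 540.  -314.7] [55.7 59.6] 86.5
top nest_yellow 0.89 1067 0.0228 [ 546.1 -141.7] [54.5 62.9] 87.4
top nest_green 0.6 1033 0.0227 [ 543.4 -200.9] [57.9 60.4] 87.5
top clamp_grip 0.95 [185.5, 298.8] [[0.44126292 0.20854137 0.07292614]]
side block_red 0.66 927 0.0635 [514.6 261.1] [30.9 24.4] 71.1
side block_blue 0.93 438 0.0637 [485.8 172.3] [27.6 23.7] 68.9
side block_yellow 0.59 563 0.0632 [471.1 128.8] [29.6 24.1] 71.9
side block_green 0.57 827 0.0634 [502.4 225.5] [47.2 25.1] 72.6
side nest_red 0.71 520 0.0216 [ 541.4 -255.6] [67.9 61.3] 85.1
side nest_blue 0.6 448 0.0215 [ 538.7 -329. ] [92.3 60.1] 87.9
side nest_yellow 0.73 735 0.0217 [ 547.3 -141.3] [60.2 63.2] 87.7
side nest_green 0.63 591 0.0216 [ 545.6 -198. ] [64.8 64.4] 89.4
side clamp_grip 0.81 [343.6, 365.0] [[0.44597086 0.21364722 0.07217438]]
```

View pics/top0.png

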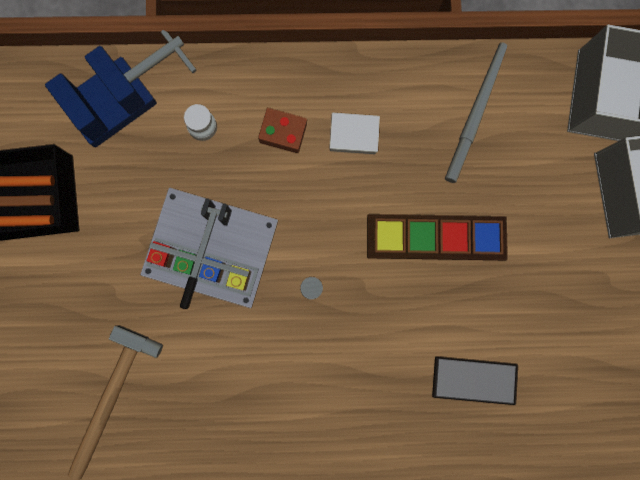

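View pics/side0.png

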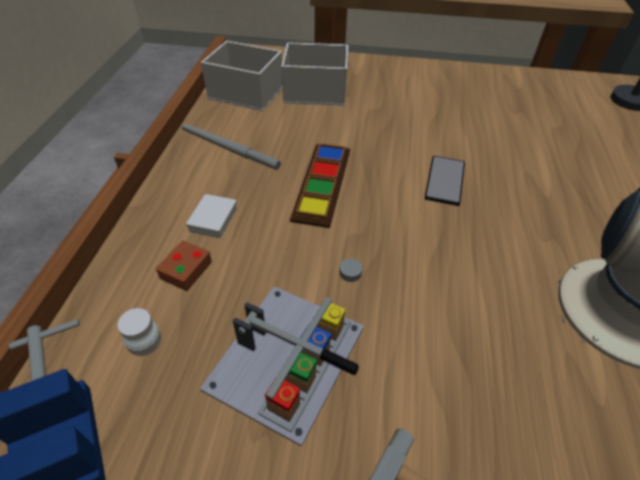

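```bash
python3 -m handwheel '[[[0.13,-0.2,0,0,0,0,1],[0.13,-0.2,0,0,0,0,1],[0.13,-0.2,0,0,0,0,1],[0.13,-0.2,0,0,0,0,1],[0.13,-0.2,0,0,0,0,1],[0.13,-0.2,0,0,0,0,1],[0.13,-0.2,0,0,0,0,1],[0.13,-0.2,0,0,0,0,1]]]'
python3 -m handwheel '[[[0.1,-0.14,0,0,0,0,1],[0,0,0,0,0,0,1],[0,0,0,0,0,0,1]]]'
cat > look.py <<'E'
import sys
from h import *
s=arm.read_state(); print("eef",s["eef_pos"],s["time_s"]); q=s["tool_rot"]
from scipy.spatial.transform import Rotation as Ro
y=Ro.from_quat(q).as_matrix()[:,1]; print("tool y deg",np.degrees(np.arctan2(y[1],y[0])), "z",Ro.from_quat(q).as_matrix()[:,2])
m=arm.camera_model("wrist"); im,D=arm.get_image("wrist"); cv2.imwrite(f"pics/{sys.argv[1]}.png",im)
for n in sys.argv[2:]:
    if n=="clamp_grip":
        r=arm.landmark_of("wrist",n)
        if r: x,y=map(int,np.round(r[0]["xy"])); print(n,r[0]["confidence"],r[0]["xy"],world("wrist",r[0]["xy"],D[y,x],m))
        continue
    P,cf=cloud("wrist",n,D,m)
    if P is None: print(n,None);continue
    zt=np.percentile(P[:,2],95); T=P[abs(P[:,2]-zt)<.005] if "block" in n else P
    rc=cv2.minAreaRect((T[:,:2]*1000).astype(np.float32))
    print(n,round(cf,2),len(P),zt.round(4),np.round(rc[0],1),np.round(rc[1],1),round(rc[2],1))
E
python3 look.py w1 clamp_grip block_red block_green block_blue block_yellow
```

```text
time_s: 1.8
eef_pos: [0.4216, 0.2392, 0.2316]
tool_rot: [0.18, 0.984, 0.0, 0.0]
force: [0.1, 0.5, 0.8]
gripper_width: 1.002
grip_force: 0.0
time_s: 2.1
eef_pos: [0.4411, 0.2125, 0.2313]
tool_rot: [0.181, 0.983, 0.0, -0.0]
force: [-0.2, 0.4, -0.2]
gripper_width: 1.002
grip_force: 0.0
eef [0.44112229 0.21251427 0.23125507] 2.1
tool y deg 69.10164103145118 z [-3.64784831e-04  3.80599458e-04 -9.99999861e-01]
clamp_grip 0.97 [317.5, 233.7] [[0.44626844 0.20827777 0.07413756]]
block_red 0.58 1562 0.0634 [513.7 260.8] [29.8 25.2] 71.1
block_green 0.81 1389 0.0635 [498.9 217.2] [29.9 26.1] 73.7
block_blue 0.7 1332 0.0637 [485.5 173.4] [29.9 24.6] 70.5
block_yellow 0.7 1642 0.0637 [470.7 128.2] [30.3 26. ] 73.7
```

View pics/w1.png

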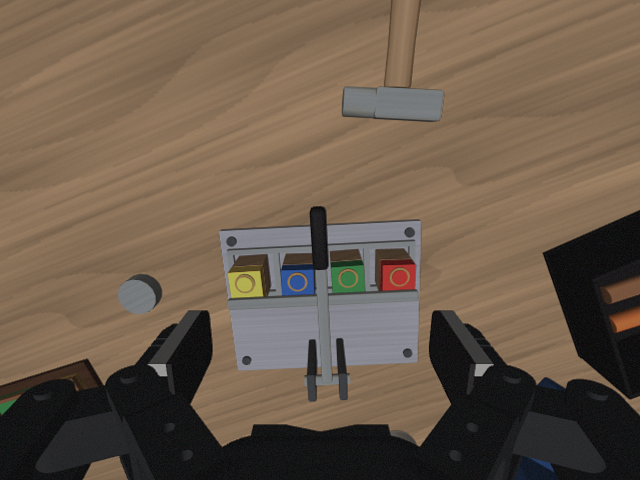

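```bash
python3 -m handwheel '[[[0.022,-0.015,-0.12,0,0,0.064,1],[0,0,-0.2,0,0,0,1],[0,0,-0.2,0,0,0,1],[0,0,-0.2,0,0,0,1],[0,0,-0.1,0,0,0,1],[0,0,-0.1,0,0,0,1],[0,0,0,0,0,0,1],[0,0,0,0,0,0,0]]]'
python3 -m handwheel '[[[0,0,0,0,0,0,0],[0,0,0,0,0,0,0],[0,0,0,0,0,0,0],[0,0,0,0,0,0,0],[0,0,0,0,0,0,0],[0,0,0,0,0,0,0]]]'
python3 - <<'E'
import numpy as np
# arc in tool-down, 16 steps 0->2.05 rad, units of 200mm
a=np.linspace(0,2.06,17);d=np.array([.951,-.309])
s=-np.cos(a)*.15;z=np.sin(a)*.15
P=np.c_[s[:,None]*d,z]
print(np.round(np.diff(P,axis=0)/.2,3).tolist())
E
```

```text
time_s: 3.2
eef_pos: [0.4451, 0.2104, 0.0477]
tool_rot: [0.155, 0.988, -0.0, -0.0]
force: [0.3, -0.3, -0.0]
gripper_width: 0.855
grip_force: 0.0
time_s: 3.8
eef_pos: [0.4454, 0.2091, 0.0482]
tool_rot: [0.156, 0.988, -0.001, 0.0]
force: [-1.9, -4.2, 5.2]
gripper_width: 0.151
grip_force: 59.0
[[0.006, -0.002, 0.096], [0.018, -0.006, 0.095], [0.029, -0.009, 0.092], [0.04, -0.013, 0.087], [0.05, -0.016, 0.081], [0.06, -0.019, 0.073], [0.068, -0.022, 0.065], [0.075, -0.025, 0.055], [0.082, -0.026, 0.044], [0.086, -0.028, 0.033], [0.09, -0.029, 0.021], [0.091, -0.03, 0.009], [0.092, -0.03, -0.004], [0.09, -0.029, -0.016], [0.088, -0.029, -0.028], [0.084, -0.027, -0.04]]
```

```bash
python3 -m handwheel '[[[0.006,-0.002,0.096,0,0,0,0],[0.018,-0.006,0.095,0,0,0,0],[0.029,-0.009,0.092,0,0,0,0],[0.04,-0.013,0.087,0,0,0,0],[0.05,-0.016,0.081,0,0,0,0],[0.06,-0.019,0.073,0,0,0,0],[0.068,-0.022,0.065,0,0,0,0],[0,0,0,0,0,0,0]]]'
python3 -c "
from h import *
im,D=arm.get_image('side');cv2.imwrite('pics/s1.png',im[180:])"
```

```text
time_s: 4.6
eef_pos: [0.5001, 0.1914, 0.1649]
tool_rot: [0.156, 0.988, -0.001, -0.001]
force: [-1.9, -2.8, -2.3]
gripper_width: 0.148
grip_force: 62.1
```

View pics/s1.png

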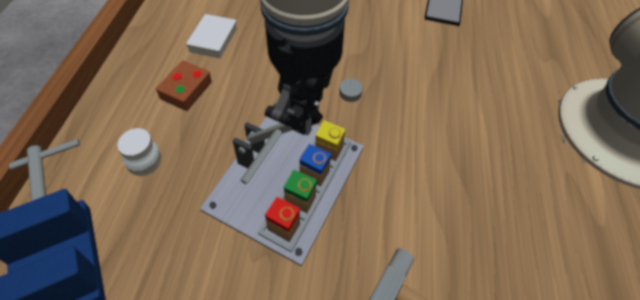

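The arm and bar are up (bar around (262,155)), held in the gripper, and the blocks are still in place. I'll continue along the arc.

```bash
python3 -m handwheel '[[[0.075,-0.025,0.055,0,0,0,0],[0.082,-0.026,0.044,0,0,0,0],[0.086,-0.028,0.033,0,0,0,0],[0.09,-0.029,0.021,0,0,0,0],[0.091,-0.03,0.009,0,0,0,0],[0.092,-0.03,-0.004,0,0,0,0],[0,0,0,0,0,0,0]]]'
python3 -m handwheel '[[[0.09,-0.029,-0.016,0,0,0,0],[0.088,-0.029,-0.028,0,0,0,0],[0.074,-0.024,-0.034,0,0,0,0],[0,0,0,0,0,0,0],[0,0,0,0,0,0,0]]]'
```

```text
time_s: 5.35
eef_pos: [0.6032, 0.158, 0.1957]
tool_rot: [0.156, 0.988, -0.001, -0.001]
force: [-2.6, -3.3, -2.9]
gripper_width: 0.152
grip_force: 69.9
time_s: 5.85
eef_pos: [0.6522, 0.1422, 0.1811]
tool_rot: [0.156, 0.988, -0.001, -0.001]
force: [-2.6, -3.3, -0.2]
gripper_width: 0.145
grip_force: 72.0
```

```bash
python3 -m handwheel '[[[0,0,0,0,0,0,0.5],[0,0,0,0,0,0,1],[0,0,0,0,0,0,1],[0,0,0,0,0,0,1],[0,0,0.1,0,0,0,1],[0,0,0.2,0,0,0,1],[0,0,0.2,0,0,0,1],[0,0,0.05,0,0,0,1]]]'
python3 -m handwheel '[[[-0.12,0.04,0,0,0,-0.18,1],[-0.12,0.04,0,0,0,-0.18,1],[-0.12,0.04,0,0,0,-0.18,1],[-0.12,0.04,0,0,0,-0.18,1],[-0.12,0.04,0,0,0,-0.18,1],[-0.12,0.04,0,0,0,-0.18,1],[0,0,0,0,0,-0.18,1],[0,0,0,0,0,-0.18,1]]]'
python3 -m handwheel '[[[0,0,0,0,0,-0.18,1],[0,0,0,0,0,-0.18,1],[0,0,0,0,0,-0.18,1],[0,0,0,0,0,-0.02,1],[0,0,0,0,0,0,1],[0,0,0,0,0,0,1]]]'
python3 look.py w2 block_red block_green block_blue block_yellow
python3 - <<'E'
from h import *
im,D=arm.get_image('side');cv2.imwrite('pics/s2.png',im[180:])
w=cv2.imread('pics/w2.png');cv2.imwrite('pics/both.png',np.vstack([cv2.resize(w,(400,300)),cv2.resize(im[180:],(400,188))]))
r=arm.landmark_of('side','clamp_grip')
for q in r[:1]:
  x,y=map(int,q['xy']);print(q,world('side',q['xy'],D[y,x]))
E
```

```text
time_s: 6.65
eef_pos: [0.6538, 0.1429, 0.2979]
tool_rot: [0.156, 0.988, 0.002, 0.004]
force: [0.9, 0.7, 1.5]
gripper_width: 0.999
grip_force: 0.0
time_s: 7.45
eef_pos: [0.5084, 0.1911, 0.2913]
tool_rot: [0.662, 0.749, 0.0, 0.0]
force: [-0.4, -0.8, 0.0]
gripper_width: 1.001
grip_force: 0.0
time_s: 8.05
eef_pos: [0.5091, 0.1906, 0.2909]
tool_rot: [0.808, 0.59, -0.0, -0.0]
force: [-0.3, -0.4, -0.8]
gripper_width: 1.001
grip_force: 0.0
eef [0.50911118 0.19059673 0.29094605] 8.05
tool y deg -17.747703740801928 z [-6.39940470e-05  1.23049103e-05 -9.99999998e-01]
block_red 0.87 1203 0.0636 [519.6 258.6] [29.8 36. ] 71.9
block_green 0.86 1174 0.0635 [504.5 215.7] [29.9 35.1] 72.5
block_blue 0.79 1244 0.0635 [491.6 171.2] [30.4 35.5] 71.0
block_yellow 0.73 1189 0.0635 [476.5 127.4] [28.6 35.3] 71.9
{'xy': [191.0, 238.1], 'confidence': 0.76} [[0.65707111 0.1410201  0.20179366]]
```

View pics/both.png

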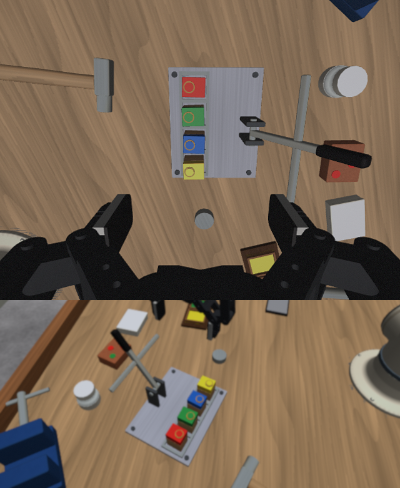

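```bash
python3 -m handwheel '[[[-0.08,-0.155,-0.1,0,0,0,1],[-0.08,-0.16,-0.1,0,0,0,1],[0,0,-0.2,0,0,0,1],[0,0,-0.2,0,0,0,1],[0,0,-0.2,0,0,0,1],[0,0,-0.2,0,0,0,1],[0,0,-0.2,0,0,0,1],[0,0,-0.1,0,0,0,1]]]'
python3 -m handwheel '[[[0,0,0,0,0,0,1],[0,0,0,0,0,0,0],[0,0,0,0,0,0,0],[0,0,0,0,0,0,0],[0,0,0,0,0,0,0],[0,0,0,0,0,0,0]]]'
```

```text
time_s: 9.2
eef_pos: [0.4749, 0.1271, 0.0269]
tool_rot: [0.808, 0.589, -0.002, -0.001]
force: [0.6, 0.3, 0.2]
gripper_width: 0.997
grip_force: 0.0
time_s: 9.8
eef_pos: [0.4784, 0.1278, 0.0331]
tool_rot: [0.809, 0.588, 0.002, 0.001]
force: [-0.4, 0.0, 6.5]
gripper_width: 0.408
grip_force: 61.7
```

```bash
python3 -m handwheel '[[[0,0,0.05,0,0,0,0],[0,0,0.15,0,0,0,0],[0,0,0.2,0,0,0,0],[0,0,0.2,0,0,0,0],[0,0,0.05,0,0,0,0],[0,0,0,0,0,0,0]]]'
python3 -m handwheel '[[[0.043,-0.16,0,0,0,0.044,0],[0.043,-0.17,0,0,0,0.044,0],[0.043,-0.17,0,0,0,0.044,0],[0.043,-0.17,0,0,0,0.044,0],[0.043,-0.17,0,0,0,0.044,0],[0.043,-0.17,0,0,0,0.044,0],[0.043,-0.17,0,0,0,0.044,0],[0.046,-0.16,0,0,0,0.044,0]]]'
python3 -m handwheel '[[[0,0,0,0,0,0,0],[0,0,0,0,0,0,0]]]'
python3 look.py w3 nest_yellow nest_green nest_red nest_blue block_yellow
python3 - <<'E'
from h import *
im,D=arm.get_image('side')
w=cv2.imread('pics/w3.png');cv2.imwrite('pics/both3.png',np.vstack([cv2.resize(w,(400,300)),cv2.resize(im,(400,300))]))
E
```

```text
time_s: 10.4
eef_pos: [0.4781, 0.1277, 0.1638]
tool_rot: [0.809, 0.588, 0.002, 0.001]
force: [-0.4, 0.1, -1.4]
gripper_width: 0.412
grip_force: 60.9
time_s: 11.2
eef_pos: [0.5456, -0.1418, 0.1582]
tool_rot: [0.719, 0.695, -0.001, -0.002]
force: [1.0, 0.3, -1.2]
gripper_width: 0.412
grip_force: 60.8
time_s: 11.4
eef_pos: [0.5456, -0.1406, 0.1585]
tool_rot: [0.72, 0.694, -0.001, -0.002]
force: [0.2, 1.3, -1.2]
gripper_width: 0.406
grip_force: 60.8
eef [ 0.54558858 -0.14059336  0.15854852] 11.4
tool y deg -2.177192452724329 z [-0.00404039  0.00173292 -0.99999034]
nest_yellow 0.75 5354 0.0219 [ 545.2 -140.3] [54.7 61.7] 87.4
nest_green 0.68 201 0.0179 [ 544.5 -171.2] [ 1.1 58.5] 88.0
nest_red None
nest_blue 0.6 2428 0.022 [ 540.7 -232.5] [206.2  59.6] 89.0
block_yellow 0.8 11370 0.1888 [ 545.5 -142.3] [31.6 35.9] 87.8
```

View pics/both3.png

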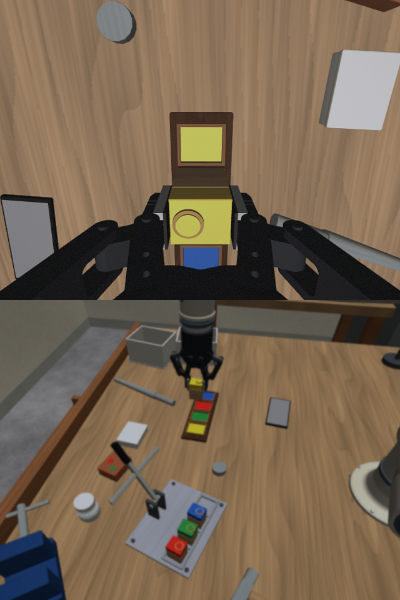

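```bash
python3 -m handwheel '[[[0,0.006,-0.15,0,0,0,0],[0,0,-0.15,0,0,0,0],[0,0,-0.15,0,0,0,0],[0,0,-0.08,0,0,0,0],[0,0,-0.03,0,0,0,0],[0,0,-0.03,0,0,0,0],[0,0,0,0,0,0,0],[0,0,0,0,0,0,0]]]'
```

```text
time_s: 12.55
eef_pos: [0.5473, -0.1395, 0.0446]
tool_rot: [0.72, 0.694, 0.001, 0.001]
force: [-0.1, 0.4, -1.6]
gripper_width: 0.41
grip_force: 60.8
```

```bash
python3 -m handwheel '[[[0,0,-0.015,0,0,0,0],[0,0,-0.012,0,0,0,0],[0,0,0,0,0,0,0],[0,0,0,0,0,0,0]]]'
```

```text
time_s: 12.95
eef_pos: [0.5469, -0.1394, 0.0382]
tool_rot: [0.72, 0.694, 0.0, 0.001]
force: [0.2, -1.0, 0.4]
gripper_width: 0.413
grip_force: 61.1
```

```bash
python3 -m handwheel '[[[0,0,0,0,0,0,0.6],[0,0,0,0,0,0,0.8],[0,0,0,0,0,0,1],[0,0,0,0,0,0,1],[0,0,0.1,0,0,0,1],[0,0,0.2,0,0,0,1],[0,0,0.2,0,0,0,1],[0,0,0.2,0,0,0,1]]]'
python3 -m handwheel '[[[-0.035,0.194,0,0,0,-0.043,1],[-0.035,0.194,0,0,0,-0.043,1],[-0.035,0.194,0,0,0,-0.043,1],[-0.035,0.194,0,0,0,-0.043,1],[-0.035,0.194,0,0,0,-0.043,1],[-0.035,0.194,0,0,0,-0.043,1],[-0.035,0.194,0,0,0,-0.043,1],[-0.035,0.194,0,0,0,-0.043,1]]]'
python3 -m handwheel '[[[0,0,0,0,0,0,1],[0,0,0,0,0,0,1]]]'
python3 look.py w4 block_blue block_green block_red
python3 - <<'E'
from h import *
im,D=arm.get_image('top');cv2.imwrite('pics/t4.png',im[180:320,120:540])
for n in ["block_yellow","nest_yellow","nest_blue","nest_green","nest_red"]:
    P,cf=cloud("top",n,D); zt=np.percentile(P[:,2],95); T=P[abs(P[:,2]-zt)<.005] if "block" in n else P
    rc=cv2.minAreaRect((T[:,:2]*1000).astype(np.float32)); print(n,cf,zt,rc)
E
```

```text
time_s: 13.75
eef_pos: [0.5462, -0.1391, 0.179]
tool_rot: [0.72, 0.694, -0.0, -0.0]
force: [0.6, -0.4, -0.2]
gripper_width: 0.999
grip_force: 0.0
time_s: 14.55
eef_pos: [0.49, 0.1727, 0.1778]
tool_rot: [0.807, 0.59, 0.0, 0.0]
force: [1.1, -0.3, -1.4]
gripper_width: 0.996
grip_force: 0.0
time_s: 14.75
eef_pos: [0.4903, 0.1716, 0.1776]
tool_rot: [0.806, 0.592, -0.0, 0.0]
force: [-0.7, -0.3, -0.5]
gripper_width: 1.001
grip_force: 0.0
eef [0.49030448 0.17164174 0.17756467] 14.75
tool y deg -17.407481033625064 z [-1.26431576e-04 -5.67904937e-04 -9.99999831e-01]
block_blue 0.59 2518 0.0635 [491.5 171.3] [30.3 35.8] 71.0
block_green 0.87 2325 0.0637 [504.5 215.7] [29.4 36.1] 73.1
block_red 0.84 2668 0.0636 [519.7 258.9] [30.  35.9] 70.2
block_yellow 0.74 0.06901869627725238 ((546.5370483398438, -141.75970458984375), (29.66742515563965, 35.98929214477539), 87.80765533447266)
nest_yellow 0.56 0.0229905602390745 ((546.0864868164062, -141.61886596679688), (54.46063232421875, 60.64490509033203), 87.38407135009766)
nest_blue 0.79 0.022962340153912335 ((539.2134399414062, -314.8673095703125), (55.172603607177734, 59.889461517333984), 87.92524719238281)
nest_green 0.61 0.022573209912549727 ((543.7495727539062, -198.09864807128906), (52.942996978759766, 59.737159729003906), 88.56841278076172)
nest_red 0.85 0.02292665553933094 ((540.884765625, -257.1270751953125), (55.37161636352539, 61.6917724609375), 87.87065124511719)
```

View pics/t4.png

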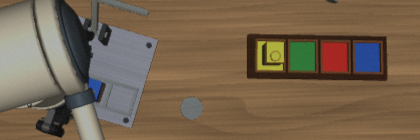

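```bash
python3 -m handwheel '[[[0.005,0,-0.14,0,0,0,1],[0,0,-0.2,0,0,0,1],[0,0,-0.2,0,0,0,1],[0,0,-0.15,0,0,0,1],[0,0,-0.04,0,0,0,1],[0,0,0,0,0,0,1],[0,0,0,0,0,0,0],[0,0,0,0,0,0,0]]]'
python3 -m handwheel '[[[0,0,0,0,0,0,0],[0,0,0,0,0,0,0],[0,0,0,0,0,0,0],[0,0,0,0,0,0,0]]]'
python3 -m handwheel '[[[0,0,0.05,0,0,0,0],[0,0,0.15,0,0,0,0],[0,0,0.2,0,0,0,0],[0,0,0.2,0,0,0,0],[0,0,0.05,0,0,0,0],[0,0,0,0,0,0,0]]]'
```

```text
time_s: 16.05
eef_pos: [0.493, 0.1715, 0.0343]
tool_rot: [0.807, 0.591, 0.002, 0.001]
force: [0.3, -0.4, 0.3]
gripper_width: 0.689
grip_force: 0.0
time_s: 16.45
eef_pos: [0.4926, 0.1715, 0.0335]
tool_rot: [0.807, 0.591, 0.001, 0.001]
force: [0.2, 1.2, 5.7]
gripper_width: 0.411
grip_force: 61.5
time_s: 17.05
eef_pos: [0.4925, 0.1714, 0.1644]
tool_rot: [0.807, 0.591, 0.002, 0.001]
force: [-0.4, 0.4, -0.4]
gripper_width: 0.411
grip_force: 60.8
```

```bash
python3 -m handwheel '[[[0.02,-0.2,0,0,0,0.028,0],[0.02,-0.2,0,0,0,0.028,0],[0.02,-0.2,0,0,0,0.028,0],[0.02,-0.2,0,0,0,0.028,0],[0.02,-0.2,0,0,0,0.028,0],[0.02,-0.2,0,0,0,0.028,0],[0.02,-0.2,0,0,0,0.028,0],[0.02,-0.2,0,0,0,0.028,0]]]'
python3 -m handwheel '[[[0.02,-0.2,0,0,0,0.028,0],[0.02,-0.2,0,0,0,0.028,0],[0.02,-0.2,0,0,0,0.028,0],[0.015,-0.23,0,0,0,0.028,0],[0,0,0,0,0,0,0],[0,0,0,0,0,0,0]]]'
python3 look.py w5 nest_blue block_blue
```

```text
time_s: 17.85
eef_pos: [0.5225, -0.1502, 0.159]
tool_rot: [0.751, 0.66, -0.001, -0.002]
force: [1.0, 0.2, -0.6]
gripper_width: 0.41
grip_force: 60.8
time_s: 18.45
eef_pos: [0.5374, -0.3152, 0.1584]
tool_rot: [0.723, 0.691, -0.0, -0.003]
force: [-0.3, 0.6, -0.2]
gripper_width: 0.41
grip_force: 60.8
eef [ 0.53738459 -0.31516684  0.15841035] 18.45
tool y deg -2.553472876570468 z [-0.00421847  0.00320352 -0.99998597]
nest_blue 0.9 5395 0.0219 [ 539.2 -314.1] [54.5 62.7] 87.7
block_blue 0.68 11292 0.1883 [ 537.5 -315.1] [31.  35.8] 86.9
```

```bash
python3 -m handwheel '[[[0.005,0.004,-0.15,0,0,0.005,0],[0,0,-0.15,0,0,0,0],[0,0,-0.15,0,0,0,0],[0,0,-0.08,0,0,0,0],[0,0,-0.03,0,0,0,0],[0,0,-0.03,0,0,0,0],[0,0,0,0,0,0,0],[0,0,0,0,0,0,0]]]'
python3 -m handwheel '[[[0,0,-0.015,0,0,0,0],[0,0,-0.012,0,0,0,0],[0,0,0,0,0,0,0],[0,0,0,0,0,0,0]]]'
```

```text
time_s: 19.4
eef_pos: [0.5402, -0.3144, 0.0453]
tool_rot: [0.721, 0.693, 0.0, 0.001]
force: [-0.3, -0.3, -0.1]
gripper_width: 0.408
grip_force: 60.8
time_s: 19.8
eef_pos: [0.5397, -0.3142, 0.0386]
tool_rot: [0.721, 0.693, 0.0, 0.0]
force: [0.4, -0.7, 0.6]
gripper_width: 0.409
grip_force: 60.9
```

```bash
python3 -m handwheel '[[[0,0,0,0,0,0,0.6],[0,0,0,0,0,0,0.8],[0,0,0,0,0,0,1],[0,0,0,0,0,0,1],[0,0,0.1,0,0,0,1],[0,0,0.2,0,0,0,1],[0,0,0.2,0,0,0,1],[0,0,0.2,0,0,0,1]]]'
python3 -m handwheel '[[[-0.013,0.2,0,0,0,-0.027,1],[-0.013,0.2,0,0,0,-0.027,1],[-0.013,0.2,0,0,0,-0.027,1],[-0.013,0.2,0,0,0,-0.027,1],[-0.013,0.2,0,0,0,-0.027,1],[-0.013,0.2,0,0,0,-0.027,1],[-0.013,0.2,0,0,0,-0.027,1],[-0.013,0.2,0,0,0,-0.027,1]]]'
python3 -m handwheel '[[[-0.014,0.21,0,0,0,-0.027,1],[-0.014,0.21,0,0,0,-0.027,1],[-0.014,0.21,0,0,0,-0.027,1],[-0.014,0.21,0,0,0,-0.027,1],[-0.014,0.21,0,0,0,-0.02,1],[0,0,0,0,0,0,1],[0,0,0,0,0,0,1]]]'
python3 look.py w6 block_green block_red
```

```text
time_s: 20.6
eef_pos: [0.5393, -0.3139, 0.1796]
tool_rot: [0.721, 0.693, -0.0, -0.0]
force: [0.4, -0.1, -0.4]
gripper_width: 1.0
grip_force: 0.0
time_s: 21.4
eef_pos: [0.5184, 0.0075, 0.1784]
tool_rot: [0.777, 0.629, 0.0, 0.0]
force: [0.5, -0.5, 0.2]
gripper_width: 1.005
grip_force: 0.0
time_s: 22.1
eef_pos: [0.5044, 0.2166, 0.1781]
tool_rot: [0.807, 0.591, -0.0, 0.0]
force: [1.2, -0.1, 0.4]
gripper_width: 1.003
grip_force: 0.0
eef [0.5044324  0.21662586 0.17810296] 22.1
tool y deg -17.54521815079424 z [-3.38189343e-04 -5.80969486e-04 -9.99999774e-01]
block_green 0.81 2584 0.0634 [504.3 215.8] [30.  35.5] 73.4
block_red 0.75 2461 0.0636 [519.7 258.8] [30.1 35.6] 70.8
```

```bash
python3 -m handwheel '[[[0,-0.004,-0.14,0,0,0,1],[0,0,-0.2,0,0,0,1],[0,0,-0.2,0,0,0,1],[0,0,-0.15,0,0,0,1],[0,0,-0.045,0,0,0,1],[0,0,0,0,0,0,1],[0,0,0,0,0,0,0],[0,0,0,0,0,0,0]]]'
python3 -m handwheel '[[[0,0,0,0,0,0,0],[0,0,0,0,0,0,0],[0,0,0,0,0,0,0],[0,0,0,0,0,0,0]]]'
python3 -m handwheel '[[[0,0,0.05,0,0,0,0],[0,0,0.15,0,0,0,0],[0,0,0.2,0,0,0,0],[0,0,0.2,0,0,0,0],[0,0,0.05,0,0,0,0],[0,0,0,0,0,0,0]]]'
```

```text
time_s: 23.05
eef_pos: [0.5063, 0.2154, 0.034]
tool_rot: [0.807, 0.59, 0.002, 0.001]
force: [0.1, 0.0, 0.2]
gripper_width: 0.69
grip_force: 0.0
time_s: 23.45
eef_pos: [0.5058, 0.2156, 0.0331]
tool_rot: [0.807, 0.59, 0.002, 0.0]
force: [-0.2, -0.3, 6.4]
gripper_width: 0.408
grip_force: 61.6
time_s: 24.05
eef_pos: [0.5057, 0.2155, 0.1641]
tool_rot: [0.807, 0.59, 0.002, 0.001]
force: [0.3, -0.5, -0.9]
gripper_width: 0.411
grip_force: 60.8
```

```bash
python3 -m handwheel '[[[0.018,-0.19,0,0,0,0.032,0],[0.018,-0.19,0,0,0,0.032,0],[0.018,-0.19,0,0,0,0.032,0],[0.018,-0.19,0,0,0,0.032,0],[0.018,-0.19,0,0,0,0.032,0],[0.018,-0.19,0,0,0,0.032,0],[0.018,-0.19,0,0,0,0.032,0],[0.018,-0.19,0,0,0,0.032,0]]]'
python3 -m handwheel '[[[0.018,-0.19,0,0,0,0.032,0],[0.018,-0.19,0,0,0,0.032,0],[0.018,-0.18,0,0,0,0.027,0],[0,0,0,0,0,0,0],[0,0,0,0,0,0,0]]]'
python3 look.py w7 nest_green block_green block_yellow
```

```text
time_s: 24.85
eef_pos: [0.5324, -0.0901, 0.1585]
tool_rot: [0.744, 0.669, -0.001, -0.002]
force: [0.2, 0.5, 0.0]
gripper_width: 0.407
grip_force: 60.8
time_s: 25.35
eef_pos: [0.5434, -0.2009, 0.1586]
tool_rot: [0.72, 0.694, -0.001, -0.002]
force: [-0.0, 0.5, -0.3]
gripper_width: 0.41
grip_force: 60.8
eef [ 0.54337287 -0.20091777  0.15863254] 25.35
tool y deg -2.171225606793975 z [-0.00389562  0.00221071 -0.99998997]
nest_green 0.87 5392 0.0219 [ 544.7 -198.4] [54.7 62. ] 87.7
block_green 0.86 11431 0.1889 [ 543.3 -200.8] [31.1 36. ] 87.8
block_yellow 0.56 2844 0.0686 [ 546.6 -141.3] [29.1 36. ] 87.8
```

```bash
python3 -m handwheel '[[[0.003,0.008,-0.15,0,0,0,0],[0,0,-0.15,0,0,0,0],[0,0,-0.15,0,0,0,0],[0,0,-0.08,0,0,0,0],[0,0,-0.03,0,0,0,0],[0,0,-0.03,0,0,0,0],[0,0,0,0,0,0,0],[0,0,0,0,0,0,0]]]'
python3 -m handwheel '[[[0,0,-0.015,0,0,0,0],[0,0,-0.012,0,0,0,0],[0,0,0,0,0,0,0],[0,0,0,0,0,0,0]]]'
```

```text
time_s: 26.35
eef_pos: [0.5457, -0.1995, 0.0448]
tool_rot: [0.72, 0.694, 0.0, 0.001]
force: [0.0, -0.4, -0.0]
gripper_width: 0.41
grip_force: 60.8
time_s: 26.75
eef_pos: [0.5452, -0.1994, 0.0382]
tool_rot: [0.72, 0.694, 0.0, 0.0]
force: [0.3, -0.6, 0.9]
gripper_width: 0.411
grip_force: 61.0
```

```bash
python3 -m handwheel '[[[0,0,0,0,0,0,0.6],[0,0,0,0,0,0,0.8],[0,0,0,0,0,0,1],[0,0,0,0,0,0,1],[0,0,0.1,0,0,0,1],[0,0,0.2,0,0,0,1],[0,0,0.2,0,0,0,1],[0,0,0.2,0,0,0,1]]]'
python3 -m handwheel '[[[-0.011,0.208,0,0,0,-0.032,1],[-0.011,0.208,0,0,0,-0.032,1],[-0.011,0.208,0,0,0,-0.032,1],[-0.011,0.208,0,0,0,-0.032,1],[-0.011,0.208,0,0,0,-0.032,1],[-0.011,0.208,0,0,0,-0.032,1],[-0.011,0.208,0,0,0,-0.032,1],[-0.011,0.208,0,0,0,-0.032,1]]]'
python3 -m handwheel '[[[-0.011,0.208,0,0,0,-0.032,1],[-0.011,0.208,0,0,0,-0.032,1],[-0.011,0.208,0,0,0,-0.03,1],[0,0,0,0,0,0,1],[0,0,0,0,0,0,1]]]'
python3 look.py w8 block_red
```

```text
time_s: 27.55
eef_pos: [0.5447, -0.1991, 0.1792]
tool_rot: [0.72, 0.694, -0.0, -0.0]
force: [0.6, -0.2, 0.5]
gripper_width: 1.0
grip_force: 0.0
time_s: 28.35
eef_pos: [0.527, 0.1352, 0.1781]
tool_rot: [0.786, 0.618, 0.0, 0.0]
force: [0.4, -0.0, -0.2]
gripper_width: 1.004
grip_force: 0.0
time_s: 28.85
eef_pos: [0.5204, 0.259, 0.1775]
tool_rot: [0.807, 0.59, -0.0, 0.0]
force: [0.4, -1.0, 0.1]
gripper_width: 1.004
grip_force: 0.0
eef [0.52040268 0.25903135 0.17754106] 28.85
tool y deg -17.685039341192038 z [-5.01842422e-04 -6.69321756e-04 -9.99999650e-01]
block_red 0.86 2494 0.0635 [520.  258.7] [30.5 35.5] 71.3
```

```bash
python3 -m handwheel '[[[0,0,-0.14,0,0,0,1],[0,0,-0.2,0,0,0,1],[0,0,-0.2,0,0,0,1],[0,0,-0.15,0,0,0,1],[0,0,-0.04,0,0,0,1],[0,0,0,0,0,0,1],[0,0,0,0,0,0,0],[0,0,0,0,0,0,0]]]'
python3 -m handwheel '[[[0,0,0,0,0,0,0],[0,0,0,0,0,0,0],[0,0,0,0,0,0,0],[0,0,0,0,0,0,0]]]'
python3 -m handwheel '[[[0,0,0.05,0,0,0,0],[0,0,0.15,0,0,0,0],[0,0,0.2,0,0,0,0],[0,0,0.2,0,0,0,0],[0,0,0.05,0,0,0,0],[0,0,0,0,0,0,0]]]'
```

```text
time_s: 29.75
eef_pos: [0.5223, 0.2587, 0.0348]
tool_rot: [0.808, 0.589, 0.002, 0.001]
force: [-0.9, 0.1, -0.1]
gripper_width: 0.692
grip_force: 0.0
time_s: 30.15
eef_pos: [0.5217, 0.2588, 0.0338]
tool_rot: [0.808, 0.589, 0.002, 0.0]
force: [-0.1, 0.4, 5.6]
gripper_width: 0.411
grip_force: 61.7
time_s: 30.75
eef_pos: [0.5216, 0.2588, 0.1647]
tool_rot: [0.808, 0.589, 0.002, 0.001]
force: [0.5, 0.5, -0.8]
gripper_width: 0.41
grip_force: 61.0
```

```bash
python3 -m handwheel '[[[0.009,-0.198,0,0,0,0.027,0],[0.009,-0.198,0,0,0,0.027,0],[0.009,-0.198,0,0,0,0.027,0],[0.009,-0.198,0,0,0,0.027,0],[0.009,-0.198,0,0,0,0.027,0],[0.009,-0.198,0,0,0,0.027,0],[0.009,-0.198,0,0,0,0.027,0],[0.009,-0.198,0,0,0,0.027,0]]]'
python3 -m handwheel '[[[0.009,-0.198,0,0,0,0.027,0],[0.009,-0.198,0,0,0,0.027,0],[0.009,-0.198,0,0,0,0.027,0],[0.009,-0.198,0,0,0,0.027,0],[0.009,-0.198,0,0,0,0.027,0],[0,0,0,0,0,0,0],[0,0,0,0,0,0,0]]]'
python3 look.py w9 nest_red block_red
```

```text
time_s: 31.55
eef_pos: [0.5339, -0.0598, 0.159]
tool_rot: [0.755, 0.656, -0.001, -0.002]
force: [0.4, 0.4, -0.1]
gripper_width: 0.408
grip_force: 60.9
time_s: 32.25
eef_pos: [0.5431, -0.2566, 0.1589]
tool_rot: [0.72, 0.694, -0.001, -0.002]
force: [1.0, 0.8, -0.7]
gripper_width: 0.41
grip_force: 60.9
eef [ 0.54308515 -0.25663031  0.15892064] 32.25
tool y deg -2.1384813096413295 z [-0.00400653  0.00266078 -0.99998843]
nest_red 0.78 5261 0.0219 [ 541.4 -255.9] [53.9 60. ] 87.8
block_red 0.95 11223 0.1885 [ 543.1 -256.6] [31.1 35.4] 88.0
```

```bash
python3 -m handwheel '[[[-0.014,-0.005,-0.15,0,0,0,0],[0,0,-0.15,0,0,0,0],[0,0,-0.15,0,0,0,0],[0,0,-0.08,0,0,0,0],[0,0,-0.03,0,0,0,0],[0,0,-0.03,0,0,0,0],[0,0,0,0,0,0,0],[0,0,0,0,0,0,0]]]'
python3 -m handwheel '[[[0,0,-0.015,0,0,0,0],[0,0,-0.012,0,0,0,0],[0,0,0,0,0,0,0],[0,0,0,0,0,0,0]]]'
```

```text
time_s: 33.2
eef_pos: [0.5421, -0.2577, 0.0454]
tool_rot: [0.719, 0.695, 0.0, 0.001]
force: [0.1, 0.5, 0.1]
gripper_width: 0.409
grip_force: 60.9
time_s: 33.6
eef_pos: [0.5416, -0.2577, 0.0388]
tool_rot: [0.72, 0.694, 0.0, 0.0]
force: [0.2, -0.9, 0.6]
gripper_width: 0.412
grip_force: 61.2
```

Release, rise, and back off so the top camera can see.

```bash
python3 -m handwheel '[[[0,0,0,0,0,0,0.6],[0,0,0,0,0,0,0.8],[0,0,0,0,0,0,1],[0,0,0,0,0,0,1],[0,0,0.1,0,0,0,1],[0,0,0.2,0,0,0,1],[0,0,0.2,0,0,0,1],[0,0,0.2,0,0,0,1]]]'
python3 -m handwheel '[[[-0.15,0.15,0.05,0,0,0,1],[-0.15,0.15,0.05,0,0,0,1],[-0.15,0.15,0.05,0,0,0,1],[-0.15,0.15,0.05,0,0,0,1],[0,0.2,0,0,0,0,1],[0,0.2,0,0,0,0,1],[0,0,0,0,0,0,1],[0,0,0,0,0,0,1]]]'
python3 - <<'E'
from h import *
im,D=arm.get_image('top');cv2.imwrite('pics/t9.png',im)
for k in "yellow green red blue".split():
  for n in ("block_","nest_"):
    P,cf=cloud("top",n+k,D)
    if P is None: print(n+k,None); continue
    zt=np.percentile(P[:,2],95); T=P[abs(P[:,2]-zt)<.005] if n=="block_" else P
    rc=cv2.minAreaRect((T[:,:2]*1000).astype(np.float32)); print(n+k,round(cf,2),zt.round(4),np.round(rc[0],1),np.round(rc[1],1),round(rc[2],1))
im,D=arm.get_image('side')
r=arm.landmark_of('side','clamp_grip')
if r: x,y=map(int,r[0]['xy']);print(r[0],world('side',r[0]['xy'],D[y,x]))
cv2.imwrite('pics/s9.png',im)
E
```

```text
time_s: 34.4
eef_pos: [0.5411, -0.2573, 0.1798]
tool_rot: [0.719, 0.695, -0.0, -0.0]
force: [-0.1, -0.9, 0.6]
gripper_width: 1.001
grip_force: 0.0
time_s: 35.2
eef_pos: [0.4214, -0.057, 0.2187]
tool_rot: [0.719, 0.695, 0.0, 0.0]
force: [0.5, -0.3, 0.4]
gripper_width: 1.002
grip_force: 0.0
block_yellow 0.72 0.069 [ 546.4 -142.1] [29.1 36.2] 88.2
nest_yellow 0.55 0.0236 [ 546.  -140.8] [56.2 60.9] 87.4
block_green 0.62 0.0689 [ 544.3 -201.2] [29.6 34.5] 88.5
nest_green 0.55 0.024 [ 545.3 -200.8] [58.  62.8] 88.9
block_red 0.69 0.069 [ 541.3 -258.9] [30.3 34.9] 87.7
nest_red 0.94 0.0242 [ 542.3 -250.1] [69.5 63. ] 86.8
block_blue 0.88 0.0691 [ 539.4 -314.3] [28.2 35.9] 87.6
nest_blue 0.62 0.0247 [ 541.2 -307.7] [69.7 63.1] 88.6
{'xy': [191.2, 238.9], 'confidence': 0.95} [[0.65634753 0.14228941 0.20178934]]
```

View pics/s9.png

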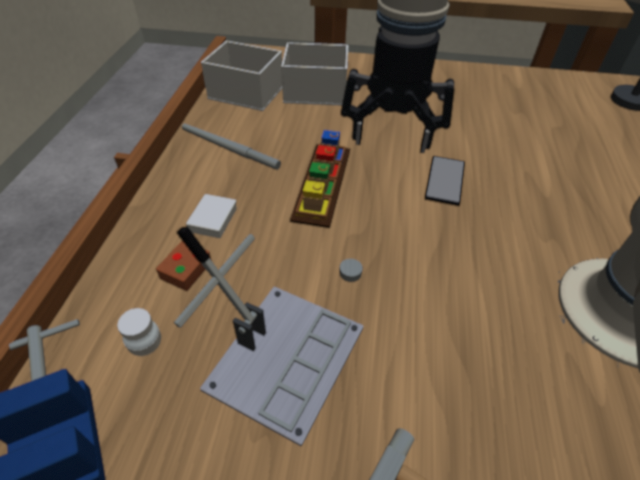

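The side view shows all four blocks standing in their own nests (around (325,165)) and the clamp open (grip at (191,239)). The measured heights agree: all tops at 0.069 m.

```bash
python3 -c "
from plant import arm
print(arm.hand_in())"
```

```text
the job is handed in; nothing more can be done
None
```

I opened the clamp fully before touching a block. All four blocks now stand upright in the nests of their own colour, with the clamp still open and the gripper clear, and I handed the job in after about 35 s of robot time; hand-in returned no verdict.

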